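# Close the filter bay of the valve unit

## Robot

A 7-joint arm with a two-finger parallel gripper is mounted at the origin on the work surface. World frame = base frame: x ahead of the robot, y to its left, z up, the work surface at z = 0. Lengths are in m, angles in rad, forces in N, time in s.
With the tool pointing down it reaches from about 0.4 to 0.85 m from the base axis. Payload 4.5 kg.
Tool frame: the origin (TCP) lies on the centre line of the jaws, within the pads' length; the fingertips stand 8 mm ahead of it and the grasp point (between the pads) lies 11 mm behind it; z points along the fingers, x is the direction in which the jaws open and shut, and the axes are right-handed (so a half turn about z gives the same grasp; the last joint's range is limited). The gripper opens to 88 mm and grips with 3 to 60 N. Pads are 18 mm wide; open, the fingers measure 123 mm over their backs; the gripper's body (75 mm by 187 mm) begins 45 mm behind the grasp point.
Start: joints at [-1.297, 0.689, -0.195, 1.565, 0.157, 0.902, -0.215], TCP at [0.148, 0.607, 0.247] pointing down, gripper open.
Joint ranges: [-3.01, 3.01], [-0.46, 2.08], [-1.47, 1.51], [0.13, 2.56], [-1, 4.14], [0.04, 2.09], [-2.66, 2.66]. Speed limits (rad/s): [2.57, 2.57, 3.14, 3.14, 3.14, 3.14, 3.14].

## Interface

Orientations are given as a unit quaternion [x, y, z, w].
In Python, from plant import r gives the robot as it stands.
- The arm moves only by the shell command python3 -m pendant 'ROWS' [FORCE]. ROWS is JSON, a list of rows, each a list of 3 entries, a list of its own where there are three numbers: the turn, a rotation vector about the tool's x, y, z in rad, then the shift along the tool's x, y, z in m, then the opening, from 0 (shut) to 1 (fully open). In form: [[[wx, wy, wz], [tx, ty, tz], claw], ...]. A call has 1 to 10 rows; each row is the pose to reach, as a shift and turn from the pose commanded when the call began, along the tool's axes at that moment; what a row does not reach only later rows make up. A row lasts 1/10 s, in which the tool goes at most 50 mm and 8.59 degrees, less where a joint would pass 70% of its speed; a pose out of reach is approached as far as the arm can. A call with a gripper value outside its range is refused whole. The fingers move at their own pace and stop on an object; FORCE is the grip in N (left out, the last holds). Time passes only in rows, so rows that repeat a pose let the fingers close. It gives the time, the measured TCP pose, the force and the opening at its end, in the units of the state.
- r.get_state(): the state, without advancing time (a new reading comes with each control period).
- r.snapshot(name): name is "scene" or "top" or "wrist"; returns a dict with "image" (420x560x3 uint8, red, green, blue), "mtx" (3x3 intrinsics, pixels), "R" (3x3) and "t" (3): a world point X has camera coordinates R X + t; the wrist camera has in their place "T_tool_cam" (4x4, takes a point from camera to tool coordinates, whose origin is the TCP and whose axes are the tool frame's). Camera axes: x right, y down, z forward; pixel columns grow to the right and rows downward; lengths in m; the calibration is good to about 2 mm. The wrist camera is an equidistant fisheye: a pixel r from the principal point sees the ray r / f radians off the axis. A picture is of the moment at which its call begins: read the wrist's pose just before it. There is no depth.
- r.finish_job(): hands the job in, once; it reports no verdict.
The state is a dict: "clock": time; "q": joint angles; "qd": joint speeds; "joint_torque": joint torques, N m; "tool_pos": TCP position; "eef_rot": TCP orientation; "contact_force": force on the tool from outside, world axes, zero at the start; "moment": the same for the moment, N m; "opening": opening from 0.0 (shut) to 1.0 (fully open).
Only numpy, scipy, OpenCV 4.12 (cv2) and the standard library are available. Lean on these libraries where they do the work, as an engineer would, in place of code of your own. Each camera call takes 0.05 s, during which the arm holds its last target. There are 200 camera calls.

## Task

Close the open filter bay on the off-white valve unit with the white cover that has the blue grip and the steel lip: with the cover tilted, lip end low, hook the lip under the unit's blue ledge, then swing the other end down until the cover lies flat in the bay, squared up and centred from side to side, with the lip still under the ledge, and let go. Leave the grey cover where it is.

Things in the scene. Friction and masses are not known exactly. Their poses are not given: they have to be found in the camera images.
- cover_grip (a point): Loose white cover, flat on the bench, 0.2 kg. Point: middle of its upright blue fin, 56 long (x), 14 thick (y, pinch here), 36 high; 25 mm above the underside, 16 below the fin's top; it balances here. x runs along the fin away from the steel lip, z up. White plate 5 thick, 110 wide (y), from x -42 to 58 mm; in its plane a steel lip, 90 wide, 5 thick, goes on to x = -78.
- cover_lip (a point): Middle of the free edge of the white cover's steel lip, half-way through its 5 mm thickness: 78 mm towards -x and 22.5 mm below cover_grip. Same axes as cover_grip. The whole cover is 136 mm long.
- bay: Off-white valve unit, fixed, 240 (x) by 150 (y) by 96 mm high; origin mid-underside, x away from its blue ledge, z up. Open bay on top: the cover rests on a grey deck 70 mm up, x -85 to 65, over the full width (a well 70 mm wide in its middle), no side walls. An end block, x 65 to 115, rises to 96. Seated, cover_grip is at x 0 +-7, y 0, 95 up, cover x along unit x, lip edge at x -78 +-7.
- bay_ledge (a point): Middle of the free lower edge of the unit's blue ledge, at x -55, y 0, 90 mm up in the unit (same axes). The ledge, 6 mm thick, 150 wide, overhangs the deck from x -85 to -55: a slot 20 mm high, 30 deep, open to +x. The cover is 16 mm too long to go in level; tilted 15 to 25 degrees, far end up, its lip goes about 23 mm under the ledge, then the far end swings down inside the end block.
- grey_grip (a point): Another cover, loose, to be left alone: a plain dark grey plate 110 by 110 by 5 mm without a lip, with a black fin of the same size; the point is the middle of the fin, 25 mm above the underside, x along the fin.
Things that resemble listed ones, but are neither listed nor needed, are in the scene too. There is more than one size of the part that bears cover_grip; the job needs the middle-sized.

How it is judged:
On the way:
1. the lip is at least 5 mm under the blue ledge while the cover is still tilted by more than 7 degrees (x of cover_lip in the frame of bay below -0.06 m and y of cover_lip in the frame of bay between -0.025 and 0.025 m and z of cover_lip in the frame of bay between 0.066 and 0.09 m and angle between cover_grip's own z axis and vertical above 0.12 rad), for 0.1 s.
At the end, for the whole second after the job is handed in: The white cover is released and lies flat on the deck of the bay (within 4 degrees of level, 6 mm in height), its lip at least 11 mm under the blue ledge, centred from side to side within 15 mm and squared to the unit within 10 degrees (x of cover_lip in the frame of bay below -0.066 m and z of cover_lip in the frame of bay between 0.066 and 0.078 m and y of cover_grip in the frame of bay between -0.015 and 0.015 m and z of cover_grip in the frame of bay between 0.089 and 0.101 m and angle between cover_grip's own z axis and vertical below 0.07 rad and angle between the x axis of cover_grip and the x axis of bay, either way round below 0.175 rad); the robot touches nothing.
It fails at once if the grey cover is moved by more than 30 mm (distance of grey_grip from where it was at the start of the episode above 0.03 m).
It also fails if it takes over 42 s, if anything falls off the work surface, if the arm or the gripper's body presses on something with over 40 N, if the wrist force passes 120 N, or if a joint passes its speed limit or range.

## Working session

There is one attempt and no reset: what is moved stays moved. The work goes in short steps, Python scripts to look and compute and a shell command to move; the robot and the scene stay as the last step left them, time stands still between calls to the robot, and variables do not carry over. Pictures are saved under pics/ and viewed, about 8 in all and at most 12, crops included, and the job is handed in when it is done.

```bash
ls; mkdir -p pics; python3 - <<'E'
from plant import r
import cv2,numpy as np,pickle
s=r.get_state();print({k:np.round(v,4) for k,v in s.items()})
d={}
for n in("scene","top"):
    c=r.snapshot(n);d[n]=c;cv2.imwrite(f"pics/{n}0.png",cv2.cvtColor(c["image"],cv2.COLOR_RGB2BGR));print(n,c["mtx"],c["R"],c["t"])
pickle.dump(d,open("s0.pkl","wb"))
E
```

```text
pics
{'clock': np.float64(0.0), 'q': array([-1.2972,  0.69  , -0.1945,  1.5663,  0.1573,  0.9025, -0.2151]), 'qd': array([-0.0007, -0.0001, -0.0003, -0.0005,  0.0029,  0.0011,  0.0004]), 'joint_torque': array([-1.00000e-04, -5.27553e+01, -1.26660e+00, -1.53419e+01,
       -5.26000e-02,  6.70000e-03,  2.00000e-04]), 'tool_pos': array([0.1483, 0.6065, 0.2459]), 'eef_rot': array([ 7.866e-01,  6.175e-01, -7.000e-04,  6.000e-04]), 'contact_force': array([-0.899 , -0.0344,  0.1979]), 'moment': array([ 0.043 , -0.0337,  0.0709]), 'opening': np.float64(1.001)}
scene [[405.7639383    0.         283.57234088]
 [  0.         405.7639383  216.34245412]
 [  0.           0.           1.        ]] [[ 0.87491195  0.48413658 -0.01186822]
 [ 0.36872743 -0.68183667 -0.63177436]
 [-0.31395726  0.5483708  -0.77506148]] [-0.35034393 -0.12992772  1.28547368]
top [[441.14624044   0.         275.72298361]
 [  0.         441.14624044 206.73102219]
 [  0.           0.           1.        ]] [[-0.00898383 -0.99966038  0.02446245]
 [-0.98333522  0.00438959 -0.18174864]
 [ 0.18157953 -0.02568759 -0.9830407 ]] [-0.05670922  0.430261    0.92343186]
```

View pics/scene0.png

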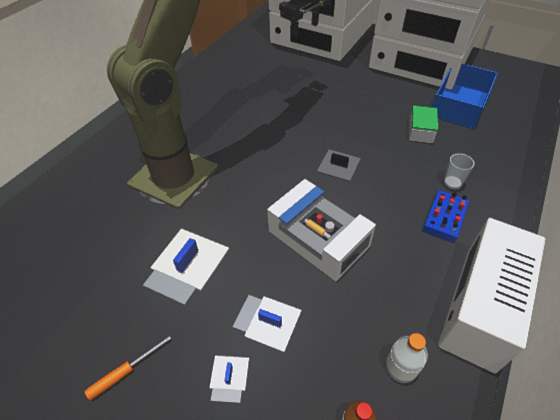

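View pics/top0.png

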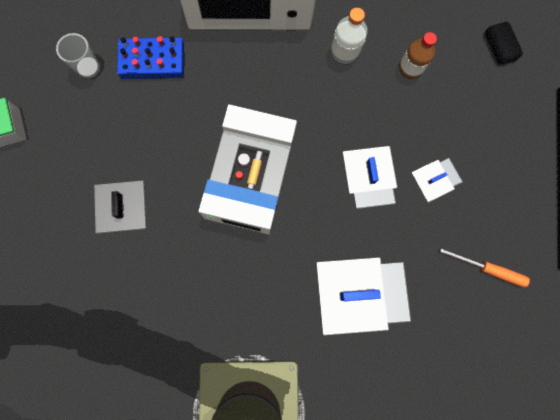

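Candidates for the white cover, all in the top view: large (352,296), middle (370,170), small (433,180). The grey cover at (120,206) is excluded. I choose the middle one and check it in a close crop next to the unit.

```bash
python3 - <<'E'
import cv2,numpy as np
i=cv2.imread("pics/top0.png")
a=cv2.resize(i[100:240,195:305],None,fx=4,fy=4,interpolation=cv2.INTER_CUBIC)
b=cv2.resize(i[140:215,335:405],None,fx=5,fy=5,interpolation=cv2.INTER_CUBIC)
m=np.zeros((560,440+350,3),np.uint8);m[:,:440]=a;m[:375,440:]=b
cv2.imwrite("pics/crop1.png",m)
E
```

```text
(no output)
```

View pics/crop1.png

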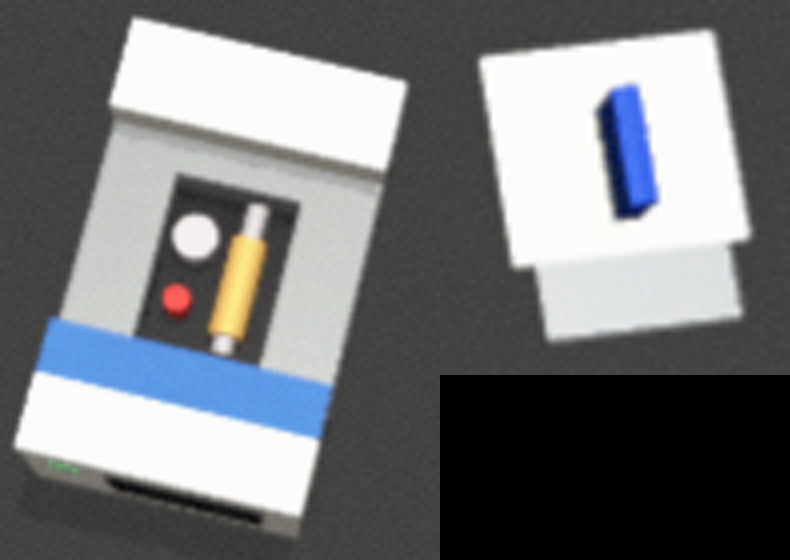

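```bash
cat > h.py <<'E'
import numpy as np,pickle
from scipy.optimize import least_squares
from scipy.spatial.transform import Rotation as R
def proj(c,X):
    p=np.asarray(X)@c["R"].T+c["t"];p=p/p[:,2:]@c["mtx"].T;return p[:,:2]
def W(p,X):
    X=np.asarray(X,float);return R.from_euler('z',p[2]).apply(X)+[p[0],p[1],0]
def fit(c,X,px,p0):
    s=least_squares(lambda p:(proj(c,W(p,X))-px).ravel(),p0);return s.x,s.fun.reshape(-1,2)
def back(c,px,z):
    d=c["R"].T@np.linalg.solve(c["mtx"],[*px,1]);o=-c["R"].T@c["t"];return o+d*(z-o[2])/d[2]
E
python3 - <<'E'
from h import *
np.set_printoptions(precision=4,suppress=True)
c=pickle.load(open("s0.pkl","rb"))["top"]
A=lambda l:np.array(l,float)/4+[195,100]-0.4
B=lambda l:(np.array(l,float)-[440,0])/5+[335,140]-0.4
pu=A([(52,318),(331,384),(110,105),(383,172)])
Xu=[(-.055,.075,.096),(-.055,-.075,.096),(.065,.075,.096),(.065,-.075,.096)]
print("unit",*fit(c,Xu,pu,[.5,0,0]))
e=A([(134,17),(407,83),(15,447),(300,515)])
for q in e: print(back(c,q,.096))
pc=B([(480,58),(715,31),(750,240),(513,267),(548,340),(742,316)])
Xc=[(.058,.055,.005),(.058,-.055,.005),(-.042,-.055,.005),(-.042,.055,.005),(-.078,.045,.005),(-.078,-.045,.005)]
p,res=fit(c,Xc,pc,[.5,-.3,0]);print("cover",p,res)
# fin top
f=B([(635,85),(612,92),(627,208),(657,200)]);print([back(c,q,.041) for q in f],W(p,[(.028,0,.041),(-.028,0,.041)]))
E
```

```text
unit [ 0.5135 -0.0027 -0.245 ] [[-0.458   0.0461]
 [ 0.1861  0.4762]
 [-0.1285 -0.093 ]
 [ 0.4094 -0.4743]]
[0.6441 0.0419 0.096 ]
[ 0.6069 -0.1039  0.096 ]
[0.4107 0.1    0.096 ]
[ 0.3748 -0.0453  0.096 ]
cover [ 0.5159 -0.2794  0.1141] [[ 0.2943 -0.0698]
 [-0.3947  0.1338]
 [-0.0702 -0.2689]
 [ 0.2413 -0.1727]
 [-0.0184  0.0872]
 [-0.0573  0.2985]]
[array([ 0.543 , -0.2801,  0.041 ]), array([ 0.5398, -0.2696,  0.041 ]), array([ 0.4863, -0.2737,  0.041 ]), array([ 0.49  , -0.2873,  0.041 ])] [[ 0.5438 -0.2762  0.041 ]
 [ 0.4881 -0.2826  0.041 ]]
```

The crop shows the middle cover: its fin runs along its length and its lip points at the robot, with the lip end at (548,340)-(742,316). The unit's ledge edge is at (52,318)-(331,384). The 110 mm plate fits to about 0.4 px, so the size is right. Now I move over it.

```bash
cat >> h.py <<'E'
# print turn and shift (tool axes) from the measured pose to a grip-point pose given in a planar frame p=(x,y,yaw)
def go(s,p,xyz,tilt=0.,back=.011):
    """xyz: TCP target if back=0, else grasp point, in frame p; tool x = frame -y, tool z = down, tilted about tool x"""
    T0=R.from_quat(s["eef_rot"])
    T=R.from_euler('z',p[2])*R.from_matrix(np.array([[0,-1,0],[-1,0,0],[0,0,-1.]]).T)*R.from_euler('x',tilt,degrees=True)
    pos=W(p,[xyz])[0]+T.apply([0,0,back])
    print("turn",np.round((T0.inv()*T).as_rotvec(),3),"shift",np.round(T0.inv().apply(pos-s["tool_pos"]),4),"tcp",np.round(pos,4))
COVER=[.5159,-.2794,.1141]; UNIT=[.5135,-.0027,-.245]
E
python3 -m pendant '[[[0,0,1.4],[-0.409,0.462,0],1],[[0,0,1.4],[-0.409,0.462,0],1],[[0,0,1.4],[-0.409,0.462,0],1],[[0,0,1.4],[-0.409,0.462,0],1],[[0,0,1.4],[-0.409,0.462,0],1],[[0,0,1.4],[-0.409,0.462,0],1],[[0,0,1.4],[-0.409,0.462,0],1],[[0,0,1.4],[-0.409,0.462,0],1],[[0,0,1.4],[-0.409,0.462,0],1],[[0,0,1.4],[-0.409,0.462,0],1]]'
python3 - <<'E'
from h import *
from plant import r
s=r.get_state();print(s["tool_pos"],s["q"])
go(s,COVER,[0,0,.15])
E
```

```text
clock: 1.1
tool_pos: [0.4341, 0.1946, 0.2466]
eef_rot: [0.999, -0.036, -0.0, 0.0]
contact_force: [0.6, 0.5, 0.7]
opening: 1.001
[0.43406705 0.19459668 0.24663994] [-0.61682042  0.50275261  0.15009992  2.0133153  -0.1218335   0.63396272
 -0.45957039]
turn [ 0.    -0.     1.384] shift [0.1161 0.4668 0.1077] tcp [ 0.5159 -0.2794  0.139 ]
```

```bash

python3 -m pendant '[[[0,0,1.384],[0.116,0.467,0],1],[[0,0,1.384],[0.116,0.467,0],1],[[0,0,1.384],[0.116,0.467,0],1],[[0,0,1.384],[0.116,0.467,0],1],[[0,0,1.384],[0.116,0.467,0],1],[[0,0,1.384],[0.116,0.467,0],1],[[0,0,1.384],[0.116,0.467,0],1],[[0,0,1.384],[0.116,0.467,0],1],[[0,0,1.384],[0.116,0.467,0.05],1],[[0,0,1.384],[0.116,0.467,0.09],1]]'
python3 - <<'E'
from h import *
from plant import r
s=r.get_state();print(s["tool_pos"],s["q"])
go(s,COVER,[0,0,.09])
go(s,COVER,[0,0,.030])
E
```

```text
clock: 2.1
tool_pos: [0.5165, -0.2705, 0.1789]
eef_rot: [0.745, -0.667, 0.004, 0.0]
contact_force: [0.4, -0.2, -0.0]
opening: 0.998
[ 0.51645445 -0.27050994  0.17894787] [ 0.15798202  0.76243767  0.43166172  1.7887557  -0.46997312  0.68534184
 -0.60812028]
turn [-0.005 -0.007 -0.003] shift [0.0081 0.0021 0.1   ] tcp [ 0.5159 -0.2794  0.079 ]
turn [-0.005 -0.007 -0.003] shift [0.0077 0.0024 0.16  ] tcp [ 0.5159 -0.2794  0.019 ]
```

```bash

python3 -m pendant '[[[0,0,0],[0.004,0.001,0],1],[[0,0,0],[0.007,0.002,0.03],1],[[0,0,0],[0.007,0.002,0.06],1],[[0,0,0],[0.007,0.002,0.08],1],[[0,0,0],[0.007,0.002,0.08],1],[[0,0,0],[0.007,0.002,0.08],1]]'
python3 - <<'E'
from h import *
from plant import r
import cv2
s=r.get_state();print(s["tool_pos"],s["q"])
c=r.snapshot("wrist");cv2.imwrite("pics/w1.png",cv2.cvtColor(c["image"],cv2.COLOR_RGB2BGR))
print(c["mtx"],c["T_tool_cam"])
pickle.dump((s,c),open("w1.pkl","wb"))
go(s,COVER,[0,0,.030])
# predicted fin/plate pixels
T=c["T_tool_cam"];X=W(COVER,[(.028,.007,.041),(-.028,.007,.041),(-.028,-.007,.041),(.028,-.007,.041),(.058,.055,.005),(-.042,.055,.005)])
t=R.from_quat(s["eef_rot"]).inv().apply(X-s["tool_pos"]);p=(t-T[:3,3])@T[:3,:3]
th=np.arctan2(np.hypot(p[:,0],p[:,1]),p[:,2]);u=p[:,:2]/np.hypot(p[:,0],p[:,1])[:,None]*th[:,None]*c["mtx"][0,0]+c["mtx"][:2,2];print(u)
E
```

```text
clock: 2.7
tool_pos: [0.5141, -0.2716, 0.0988]
eef_rot: [0.748, -0.664, 0.0, -0.0]
contact_force: [0.3, -0.1, -0.4]
opening: 1.001
[ 0.51407788 -0.27155251  0.09877653] [ 0.21646427  0.87511925  0.33809195  1.83005521 -0.53245525  0.52697057
 -0.54262272]
[[325.1922621    0.         277.76862846]
 [  0.         325.1922621  210.07823588]
 [  0.           0.           1.        ]] [[ 9.99999819e-01  5.85669054e-04  1.35799608e-04 -4.41545669e-04]
 [-5.99573834e-04  9.54871674e-01  2.97018059e-01 -7.66897474e-02]
 [ 4.42830869e-05 -2.97018087e-01  9.54871852e-01 -1.38123731e-01]
 [ 0.00000000e+00  0.00000000e+00  0.00000000e+00  1.00000000e+00]]
turn [-0.001  0.     0.005] shift [ 0.008  -0.0008  0.0798] tcp [ 0.5159 -0.2794  0.019 ]
[[280.33637758 189.87044503]
 [279.64868334 270.50861715]
 [300.26451644 270.51981354]
 [302.87300627 190.03615423]
 [213.44346786 137.56623287]
 [219.59426842 264.04065749]]
```

View pics/w1.png

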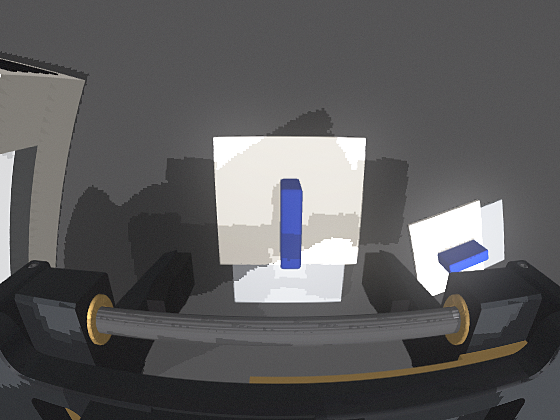

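The wrist view shows the blue fin at (280-302,180-268), and the plate corners at (213,137) and (219,264) match the prediction to within a pixel. I descend.

```bash

python3 -m pendant '[[[0,0,0.005],[0.008,-0.001,0],1],[[0,0,0.005],[0.008,-0.001,0.02],1],[[0,0,0.005],[0.008,-0.001,0.04],1],[[0,0,0.005],[0.008,-0.001,0.06],1],[[0,0,0.005],[0.008,-0.001,0.075],1],[[0,0,0.005],[0.008,-0.001,0.079],1],[[0,0,0.005],[0.008,-0.001,0.079],1],[[0,0,0.005],[0.008,-0.001,0.079],1]]'
python3 - <<'E'
from h import *
from plant import r
go(r.get_state(),COVER,[0,0,.030])
E
```

```text
clock: 3.55
tool_pos: [0.516, -0.2806, 0.0195]
eef_rot: [0.746, -0.666, 0.001, -0.0]
contact_force: [0.0, 0.3, 0.2]
opening: 1.0
turn [-0.001 -0.001 -0.001] shift [-0.0012 -0.      0.0005] tcp [ 0.5159 -0.2794  0.019 ]
```

```bash

python3 -m pendant '[[[0,0,0],[-0.001,0,0],0.4],[[0,0,0],[-0.001,0,0],0.2],[[0,0,0],[-0.001,0,0],0],[[0,0,0],[-0.001,0,0],0],[[0,0,0],[-0.001,0,0],0],[[0,0,0],[-0.001,0,0],0],[[0,0,0],[-0.001,0,0],0],[[0,0,0],[-0.001,0,0],0]]' 40
python3 -m pendant '[[[0,0,0],[0,0,-0.01],0],[[0,0,0],[0,0,-0.03],0],[[0,0,0],[0,0,-0.06],0],[[0,0,0],[0,0,-0.09],0],[[0,0,0],[0,0,-0.13],0],[[0,0,0],[0,0,-0.16],0],[[0,0,0],[0,0,-0.18],0],[[0,0,0],[0,0,-0.18],0],[[0,0,0],[0,0,-0.18],0]]' 40
python3 - <<'E'
from h import *
from plant import r
s=r.get_state();print(s["tool_pos"],s["q"])
# lip edge target in unit, tilt t: grasp point (5 mm above cover_grip) pose
for x,z,t in[(-.03,.110,20),(-.045,.082,20),(-.076,.0735,20)]:
    a=np.radians(t); xh=np.array([np.cos(a),0,np.sin(a)]);zh=np.array([-np.sin(a),0,np.cos(a)])
    g=np.array([x,0,z])+.078*xh+(.0225+.005)*zh
    print(x,g);go(s,UNIT,g,t)
E
```

```text
clock: 4.35
tool_pos: [0.5154, -0.2791, 0.0187]
eef_rot: [0.746, -0.666, -0.0, -0.0]
contact_force: [-0.2, -0.0, 0.4]
opening: 0.297
clock: 5.25
tool_pos: [0.5151, -0.2786, 0.1985]
eef_rot: [0.746, -0.666, -0.0, -0.0]
contact_force: [-0.3, -0.0, -2.6]
opening: 0.15
[ 0.51508258 -0.27857413  0.19849521] [ 0.1624577   0.74342849  0.45382332  1.75684627 -0.45260955  0.74725847
 -0.60779487]
-0.03 [0.03389047 0.         0.16251912]
turn [0.346 0.063 0.354] shift [-0.2611 -0.0648  0.0465] tcp [ 0.55   -0.0118  0.1522]
-0.045 [0.01889047 0.         0.13451912]
turn [0.346 0.063 0.354] shift [-0.2663 -0.0508  0.0745] tcp [ 0.5355 -0.0082  0.1242]
-0.076 [-0.01210953  0.          0.12601912]
turn [0.346 0.063 0.354] shift [-0.2772 -0.0217  0.083 ] tcp [ 0.5054 -0.0007  0.1157]
```

```bash

python3 -m pendant '[[[0.06,0.01,0.06],[-0.025,-0.006,0],0],[[0.13,0.02,0.13],[-0.065,-0.016,0],0],[[0.2,0.035,0.2],[-0.11,-0.027,0],0],[[0.27,0.05,0.28],[-0.155,-0.039,0],0],[[0.346,0.063,0.354],[-0.2,-0.05,0],0],[[0.346,0.063,0.354],[-0.235,-0.058,0.005],0],[[0.346,0.063,0.354],[-0.255,-0.063,0.012],0],[[0.346,0.063,0.354],[-0.261,-0.065,0.0165],0],[[0.346,0.063,0.354],[-0.261,-0.065,0.0165],0],[[0.346,0.063,0.354],[-0.261,-0.065,0.0165],0]]' 40
python3 - <<'E'
from h import *
from plant import r
import cv2
s=r.get_state();print(s["tool_pos"],s["q"])
go(s,UNIT,[.0339,0,.1925],20)
c=r.snapshot("wrist");cv2.imwrite("pics/w2.png",cv2.cvtColor(c["image"],cv2.COLOR_RGB2BGR))
t=r.snapshot("scene");pickle.dump((s,c,t),open("w2.pkl","wb"))
i=cv2.cvtColor(t["image"],cv2.COLOR_RGB2BGR);cv2.imwrite("pics/s2.png",cv2.resize(i[120:320,230:430],None,fx=3,fy=3,interpolation=cv2.INTER_CUBIC))
# predicted: cover in tool coords, grip at tool (0,0,-.006-d)
for g in(-.006,):
  X=np.array([(.058,.055,-.02),(.058,-.055,-.02),(-.042,.055,-.02),(-.042,-.055,-.02),(-.078,.045,-.02),(-.078,-.045,-.02),(.028,.007,.016),(.028,-.007,.016)])
  q=X*[1,1,1];tt=np.c_[-q[:,1],-q[:,0],-q[:,2]-.006]
  T=c["T_tool_cam"];p=(tt-T[:3,3])@T[:3,:3];h=np.hypot(p[:,0],p[:,1]);print(p[:,:2]/h[:,None]*np.arctan2(h,p[:,2])[:,None]*c["mtx"][0,0]+c["mtx"][:2,2])
E
```

```text
clock: 6.25
tool_pos: [0.5521, -0.0143, 0.1846]
eef_rot: [-0.605, 0.777, -0.136, 0.104]
contact_force: [-0.4, -0.4, -1.2]
opening: 0.156
[ 0.5520766  -0.01427505  0.18462536] [-0.29930526  0.63600717  0.26676974  2.17575191 -0.999779    0.04273828
 -0.93358501]
turn [ 0.005 -0.004 -0.002] shift [-0.0019  0.0033  0.0014] tcp [ 0.55   -0.0118  0.1822]
[[165.88683636 153.84764773]
 [390.92413082 154.01897811]
 [186.02574645 324.10800133]
 [370.41802882 324.16409715]
 [208.96366908 367.56261564]
 [347.36990062 367.59570357]
 [260.47576049 240.773838  ]
 [296.60957348 240.79043449]]
```

View pics/w2.png

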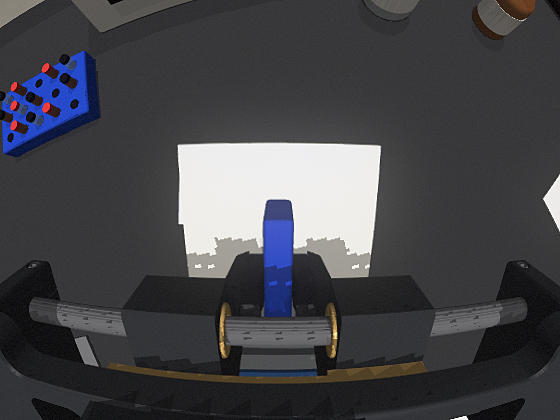

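View pics/s2.png

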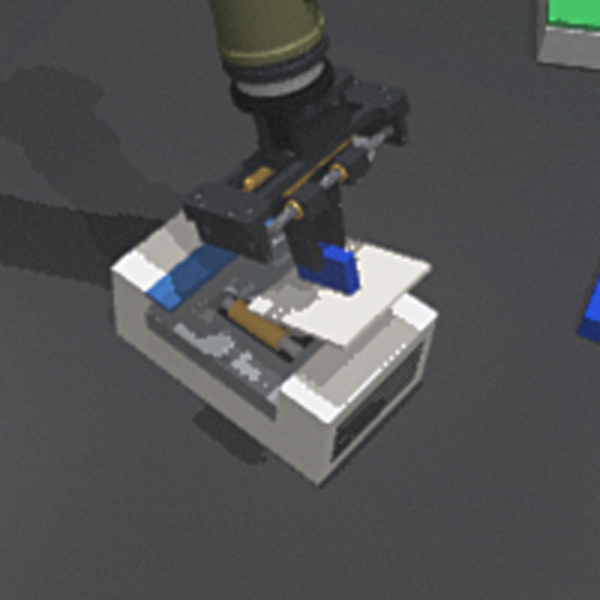

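The wrist view shows the fin at (264-294,200-315) and the plate's far edge at (178-381,145). So the cover sits about 14 mm lower in the jaws than planned, because the fingers were still closing during the lift. Leaning the tool with the cover also brought joints 5 and 6 to their limits. I'll set the cover back down and re-grip with the gripper pitched -22° relative to it, so the tool stays near vertical when the cover is tilted.

```bash
python3 - <<'E'
from h import *
from plant import r
s=r.get_state()
go(s,COVER,[0,0,.20],0,0)
E
```

```text
turn [-0.341 -0.065 -0.359] shift [ 0.2657 -0.0331 -0.0031] tcp [ 0.5159 -0.2794  0.2   ]
```

```bash

python3 -m pendant '[[[-0.06,-0.01,-0.06],[0.025,-0.003,0],0],[[-0.13,-0.025,-0.13],[0.065,-0.008,0],0],[[-0.2,-0.04,-0.2],[0.11,-0.014,0],0],[[-0.27,-0.05,-0.28],[0.155,-0.02,0],0],[[-0.341,-0.065,-0.359],[0.2,-0.025,-0.002],0],[[-0.341,-0.065,-0.359],[0.235,-0.03,-0.003],0],[[-0.341,-0.065,-0.359],[0.255,-0.032,-0.003],0],[[-0.341,-0.065,-0.359],[0.266,-0.033,-0.003],0],[[-0.341,-0.065,-0.359],[0.266,-0.033,-0.003],0],[[-0.341,-0.065,-0.359],[0.266,-0.033,-0.003],0]]' 40
python3 - <<'E'
from h import *
from plant import r
s=r.get_state();print(s["q"])
go(s,COVER,[0,0,.04],0,0)
E
```

```text
clock: 7.35
tool_pos: [0.5171, -0.2762, 0.1992]
eef_rot: [0.748, -0.664, -0.001, -0.001]
contact_force: [-0.9, 0.7, -1.6]
opening: 0.152
[ 0.12564911  0.75714746  0.51729457  1.75476849 -0.51326553  0.76952964
 -0.54971319]
turn [0.    0.003 0.004] shift [0.0034 0.0016 0.1592] tcp [ 0.5159 -0.2794  0.04  ]
```

```bash

python3 -m pendant '[[[0,0,0],[0.003,0.001,0.03],0],[[0,0,0],[0.003,0.001,0.065],0],[[0,0,0],[0.003,0.001,0.1],0],[[0,0,0],[0.003,0.001,0.13],0],[[0,0,0],[0.003,0.001,0.15],0],[[0,0,0],[0.003,0.001,0.157],0],[[0,0,0],[0.003,0.001,0.159],0],[[0,0,0],[0.003,0.001,0.159],0]]' 40
python3 -m pendant '[[[0,0,0],[0,0,0.002],0],[[0,0,0],[0,0,0.004],0],[[0,0,0],[0,0,0.004],0]]'
python3 -m pendant '[[[0,0,0],[0,0,0.002],0],[[0,0,0],[0,0,0.003],0],[[0,0,0],[0,0,0.003],0]]'
```

```text
clock: 8.15
tool_pos: [0.5171, -0.28, 0.0412]
eef_rot: [0.748, -0.664, 0.0, -0.0]
contact_force: [0.1, -0.6, -1.7]
opening: 0.152
clock: 8.45
tool_pos: [0.5174, -0.2809, 0.0383]
eef_rot: [0.747, -0.664, 0.001, -0.001]
contact_force: [-0.1, 0.6, 6.9]
opening: 0.154
clock: 8.75
tool_pos: [0.5174, -0.2809, 0.0381]
eef_rot: [0.747, -0.664, 0.001, -0.002]
contact_force: [-4.4, 6.1, 31.0]
opening: 0.152
```

```bash

python3 -m pendant '[[[0,0,0],[0,0,-0.004],0],[[0,0,0],[0,0,-0.004],0.3],[[0,0,0],[0,0,-0.004],0.6],[[0,0,0],[0,0,-0.004],0.6],[[0,0,0],[0,0,-0.02],0.6],[[0,0,0],[0,0,-0.06],0.6],[[0,0,0],[0,0,-0.06],0.6],[[0,0,0],[0,0,-0.06],0.6]]'
python3 - <<'E'
from h import *
from plant import r
import cv2
s=r.get_state();print(s["q"])
c=r.snapshot("wrist");cv2.imwrite("pics/w3.png",cv2.cvtColor(c["image"],cv2.COLOR_RGB2BGR));pickle.dump((s,c),open("w3.pkl","wb"))
go(s,COVER,[0,0,.031],-22)
E
```

```text
clock: 9.55
tool_pos: [0.5171, -0.2809, 0.0949]
eef_rot: [0.747, -0.664, 0.001, -0.0]
contact_force: [0.1, -0.3, -0.0]
opening: 0.602
[ 0.19767752  0.89890104  0.39880477  1.81262857 -0.61584845  0.55481403
 -0.45795958]
turn [-0.386 -0.001  0.003] shift [-0.0017  0.0053  0.0741] tcp [ 0.5118 -0.2799  0.0208]
```

View pics/w3.png

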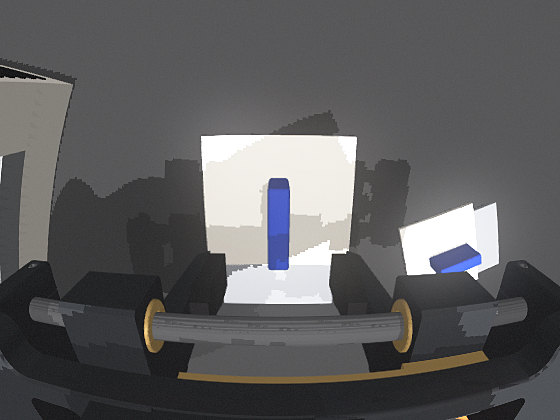

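The cover lies flat and centred in the jaws, with the fin at u≈278, the plate's far edge at (202..357,137) and the lip end at (226..331,303). I refit its pose from these.

```bash
cat >> h.py <<'E'
def wproj(s,c,X):
    T=c["T_tool_cam"];t=R.from_quat(s["eef_rot"]).inv().apply(X-s["tool_pos"]);p=(t-T[:3,3])@T[:3,:3]
    h=np.hypot(p[:,0],p[:,1])[:,None];return p[:,:2]/h*np.arctan2(h,p[:,2:])*c["mtx"][0,0]+c["mtx"][:2,2]
XC=[(.058,.055,.005),(.058,-.055,.005),(-.042,-.055,.005),(-.042,.055,.005),(-.078,.045,.005),(-.078,-.045,.005)]
E
python3 - <<'E'
from h import *
s,c=pickle.load(open("w3.pkl","rb"))
px=np.array([(202,136.5),(357,136.5),(352,264),(207.5,264),(226,303),(331,303)])
f=least_squares(lambda p:(wproj(s,c,W(p,XC))-px)[[0,1,4,5]].ravel(),COVER);print(f.x,f.fun.round(1),wproj(s,c,W(f.x,XC)).round(1).tolist())
print("hover");go(s,f.x,[0,0,.031+.05],-22);print("grip");go(s,f.x,[0,0,.031],-22)
E
```

```text
[ 0.51962925 -0.28123006  0.11528858] [-0.1 -0.1 -0.2  0.5 -1.  -0.3  1.3 -0.1] [[201.9, 136.4], [356.8, 137.0], [348.0, 264.8], [209.7, 264.5], [225.0, 302.7], [332.3, 302.9]]
hover
turn [-0.386 -0.001  0.002] shift [0.0006 0.0017 0.0241] tcp [ 0.5155 -0.2817  0.0708]
grip
turn [-0.386 -0.001  0.002] shift [0.0006 0.0018 0.0741] tcp [ 0.5155 -0.2817  0.0208]
```

```bash

python3 -m pendant '[[[-0.1,0,0],[0,0,0],0.6],[[-0.24,0,0],[0,0.001,0.005],0.6],[[-0.37,0,0.002],[0.001,0.002,0.015],0.6],[[-0.386,0,0.002],[0.001,0.002,0.024],0.6],[[-0.386,0,0.002],[0.001,0.002,0.045],0.6],[[-0.386,0,0.002],[0.001,0.002,0.064],0.6],[[-0.386,0,0.002],[0.001,0.002,0.072],0.6],[[-0.386,0,0.002],[0.001,0.002,0.074],0.6],[[-0.386,0,0.002],[0.001,0.002,0.074],0.6],[[-0.386,0,0.002],[0.001,0.002,0.074],0.6]]'
python3 - <<'E'
from h import *
from plant import r
s=r.get_state();print(s["q"])
go(s,[ 0.5196,-0.2812,0.1153],[0,0,.031],-22)
E
```

```text
clock: 10.6
tool_pos: [0.5148, -0.2822, 0.0204]
eef_rot: [0.733, -0.653, -0.127, 0.143]
contact_force: [-0.1, 0.1, -0.3]
opening: 0.599
[ 0.05253571  1.1913293   0.5975923   1.4964861  -0.45175464  0.95069245
 -0.71325277]
turn [ 0.001 -0.    -0.   ] shift [-0.0005 -0.0006 -0.0007] tcp [ 0.5155 -0.2817  0.0208]
```

```bash

python3 -m pendant '[[[0,0,0],[0,0,0],0],[[0,0,0],[0,0,0],0],[[0,0,0],[0,0,0],0],[[0,0,0],[0,0,0],0],[[0,0,0],[0,0,0],0],[[0,0,0],[0,0,0],0],[[0,0,0],[0,0,0],0],[[0,0,0],[0,0,0],0],[[0,0,0],[0,0,0],0],[[0,0,0],[0,0,0],0]]' 50
python3 - <<'E'
from h import *
from plant import r
s=r.get_state();print(s["q"])
go(s,[ 0.5196,-0.2812,0.1153],[0,0,.20],-22)
E
```

```text
clock: 11.6
tool_pos: [0.5146, -0.2816, 0.0195]
eef_rot: [0.733, -0.653, -0.128, 0.143]
contact_force: [-0.1, 0.6, 0.4]
opening: 0.154
[ 0.05202662  1.19282415  0.59701829  1.49628665 -0.45173927  0.95097787
 -0.71339746]
turn [0.002 0.    0.001] shift [ 1.000e-04  6.330e-02 -1.581e-01] tcp [ 0.5155 -0.2817  0.1898]
```

```bash

python3 -m pendant '[[[0,0,0],[0,0.002,-0.006],0],[[0,0,0],[0,0.01,-0.025],0],[[0,0,0],[0,0.022,-0.055],0],[[0,0,0],[0,0.036,-0.09],0],[[0,0,0],[0,0.05,-0.125],0],[[0,0,0],[0,0.06,-0.15],0],[[0,0,0],[0,0.063,-0.158],0],[[0,0,0],[0,0.063,-0.158],0]]'
cat >> h.py <<'E'
def lip(s,x,z,t,hold=-22,y=0.):
    """cover_lip at unit x,z with cover tilt t deg; hold = tool pitch rel. to cover"""
    a=np.radians(t); xh=np.array([np.cos(a),0,np.sin(a)]);zh=np.array([-np.sin(a),0,np.cos(a)])
    print((x,z,t),end=" ");go(s,UNIT,np.array([x,y,z])+.078*xh+.0272*zh,t+hold)
E
python3 - <<'E'
from h import *
from plant import r
s=r.get_state();print(s["q"],s["contact_force"])
for a in[(-.03,.14,20),(-.045,.083,20),(-.076,.075,20)]: lip(s,*a)
E
```

```text
clock: 12.4
tool_pos: [0.5162, -0.282, 0.1912]
eef_rot: [0.733, -0.653, -0.126, 0.143]
contact_force: [0.7, 0.8, -1.6]
opening: 0.158
[ 0.01399398  0.97094717  0.69584552  1.44874979 -0.34781846  1.20903264
 -0.72674023] [ 0.67628873  0.78337329 -1.55226315]
(-0.03, 0.14, 20) turn [ 0.345 -0.076  0.354] shift [-0.2659 -0.0602 -0.0138] tcp [ 0.5461 -0.0109  0.1812]
(-0.045, 0.083, 20) turn [ 0.345 -0.076  0.354] shift [-0.2712 -0.0685  0.0443] tcp [ 0.5316 -0.0072  0.1242]
(-0.076, 0.075, 20) turn [ 0.345 -0.076  0.354] shift [-0.2822 -0.0446  0.0626] tcp [5.015e-01 3.000e-04 1.162e-01]
```

```bash

python3 -m pendant '[[[0.06,-0.01,0.06],[-0.025,-0.006,-0.001],0],[[0.13,-0.03,0.13],[-0.065,-0.015,-0.003],0],[[0.2,-0.045,0.2],[-0.11,-0.025,-0.006],0],[[0.27,-0.06,0.28],[-0.155,-0.035,-0.008],0],[[0.345,-0.076,0.354],[-0.2,-0.045,-0.01],0],[[0.345,-0.076,0.354],[-0.235,-0.053,-0.012],0],[[0.345,-0.076,0.354],[-0.257,-0.058,-0.013],0],[[0.345,-0.076,0.354],[-0.266,-0.06,-0.014],0],[[0.345,-0.076,0.354],[-0.266,-0.06,-0.014],0],[[0.345,-0.076,0.354],[-0.266,-0.06,-0.014],0]]'
python3 - <<'E'
from h import *
from plant import r
import cv2
s=r.get_state();print(s["q"])
for a in[(-.03,.14,20),(-.045,.083,20),(-.076,.075,20)]: lip(s,*a)
t=r.snapshot("scene");i=cv2.cvtColor(t["image"],cv2.COLOR_RGB2BGR);pickle.dump((s,t),open("s4.pkl","wb"))
a=np.radians(20);Rt=R.from_euler('y',-a)
X=Rt.apply(np.array(XC)+[.078,0,-.0025])+[-.03,0,.14]
# use actual tool pose for prediction
T=R.from_quat(s["eef_rot"]);q=R.from_euler('x',22,degrees=True).apply(np.array([(-y,-x,-z) for x,y,z in np.array(XC)-[0,0,.0297]]))
P=T.apply(q+[0,0,-.011])+s["tool_pos"]
u=proj(t,P);print((u-[230,120])*3)
i=cv2.resize(i[120:320,230:430],None,fx=3,fy=3,interpolation=cv2.INTER_CUBIC)
for p in (u-[230,120])*3+1.5: cv2.circle(i,tuple(int(v) for v in p.round()),4,(0,0,255),1)
cv2.imwrite("pics/s4.png",i)
E
```

```text
clock: 13.4
tool_pos: [0.545, -0.0122, 0.1797]
eef_rot: [-0.615, 0.788, 0.014, -0.012]
contact_force: [0.3, -1.2, -1.2]
opening: 0.157
[-0.44488284  0.80799198  0.70319583  1.86583598 -0.72638782  0.78845718
 -1.15261013]
(-0.03, 0.14, 20) turn [ 0.003 -0.002 -0.001] shift [-0.0015 -0.0007 -0.0015] tcp [ 0.5461 -0.0109  0.1812]
(-0.045, 0.083, 20) turn [ 0.003 -0.002 -0.001] shift [-0.0016  0.0122  0.056 ] tcp [ 0.5316 -0.0072  0.1242]
(-0.076, 0.075, 20) turn [ 0.003 -0.002 -0.001] shift [-0.0016  0.0428  0.0652] tcp [5.015e-01 3.000e-04 1.162e-01]
[[417.16770523 241.97694305]
 [330.81088262 323.31883141]
 [233.92668547 286.30048405]
 [319.34642806 212.11092177]
 [279.81715551 208.54866029]
 [210.31882231 267.36244938]]
```

View pics/s4.png

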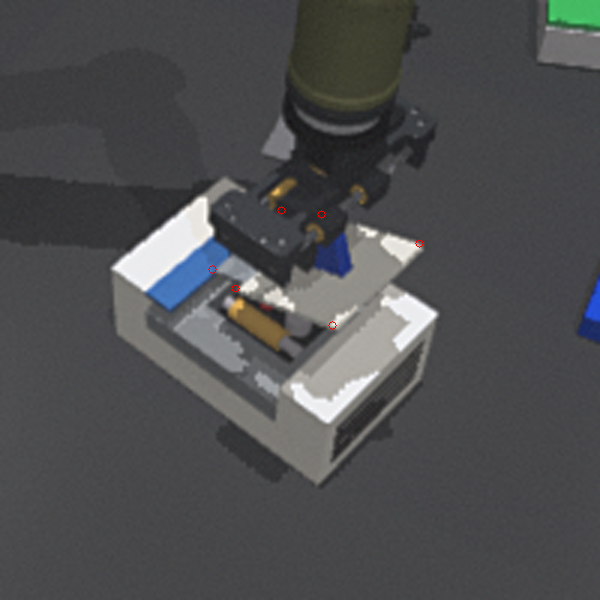

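The scene crop shows the tilted plate hovering over the bay. Predicted corners (red circles) match within 1-2 px, e.g. far corners (333,325) and (419,244). Joint angles are well inside their limits. I insert.

```bash

python3 -m pendant '[[[0,0,0],[-0.001,0.004,0.01],0],[[0,0,0],[-0.0016,0.008,0.025],0],[[0,0,0],[-0.0016,0.011,0.04],0],[[0,0,0],[-0.0016,0.012,0.05],0],[[0,0,0],[-0.0016,0.012,0.055],0],[[0,0,0],[-0.0016,0.012,0.055],0],[[0,0,0],[-0.0016,0.012,0.055],0]]'
python3 - <<'E'
from h import *
from plant import r
s=r.get_state();print(s["q"])
for a in[(-.045,.083,20),(-.06,.077,20),(-.076,.075,20)]: lip(s,*a)
E
```

```text
clock: 14.15
tool_pos: [0.5326, -0.0058, 0.1258]
eef_rot: [-0.615, 0.788, 0.015, -0.011]
contact_force: [0.1, 0.5, -2.0]
opening: 0.156
[-0.41143719  0.86382649  0.61076672  1.93842812 -0.82123116  0.65075046
 -1.07576177]
(-0.045, 0.083, 20) turn [ 0.002  0.    -0.   ] shift [0.0016 0.0006 0.0016] tcp [ 0.5316 -0.0072  0.1242]
(-0.06, 0.077, 20) turn [ 0.002  0.    -0.   ] shift [0.0016 0.0154 0.0082] tcp [ 0.517  -0.0036  0.1182]
(-0.076, 0.075, 20) turn [ 0.002  0.    -0.   ] shift [0.0016 0.0313 0.0107] tcp [5.015e-01 3.000e-04 1.162e-01]
```

```bash

python3 -m pendant '[[[0,0,0],[0.001,0.005,0.003],0],[[0,0,0],[0.0016,0.01,0.006],0],[[0,0,0],[0.0016,0.015,0.008],0],[[0,0,0],[0.0016,0.02,0.009],0],[[0,0,0],[0.0016,0.025,0.01],0],[[0,0,0],[0.0016,0.03,0.0105],0],[[0,0,0],[0.0016,0.031,0.0107],0],[[0,0,0],[0.0016,0.031,0.0107],0]]'
python3 - <<'E'
from h import *
from plant import r
import cv2
s=r.get_state();print(s["q"])
for a in[(-.076,.075,20),(-.077,.074,15),(-.077,.074,10),(-.077,.0735,5),(-.077,.0725,0)]: lip(s,*a)
t=r.snapshot("scene");i=cv2.cvtColor(t["image"],cv2.COLOR_RGB2BGR);t2=r.snapshot("top");j=cv2.cvtColor(t2["image"],cv2.COLOR_RGB2BGR)
cv2.imwrite("pics/s5.png",np.hstack([cv2.resize(x,(400,400),interpolation=cv2.INTER_CUBIC) for x in(i[160:300,250:390],j[95:235,185:325])]))
E
```

```text
clock: 14.95
tool_pos: [0.5013, 0.0008, 0.1161]
eef_rot: [-0.616, 0.788, 0.015, -0.011]
contact_force: [0.1, 0.1, -2.5]
opening: 0.154
[-0.40882446  0.84514171  0.56140659  2.03404031 -0.87043971  0.56153382
 -1.02525472]
(-0.076, 0.075, 20) turn [0.003 0.    0.001] shift [ 0.0004 -0.0003 -0.0002] tcp [5.015e-01 3.000e-04 1.162e-01]
(-0.077, 0.074, 15) turn [-0.085  0.     0.001] shift [ 0.0004 -0.0029  0.0064] tcp [ 5.038e-01 -3.000e-04  1.095e-01]
(-0.077, 0.074, 10) turn [-0.172  0.     0.001] shift [ 0.0004 -0.006   0.0123] tcp [ 0.5065 -0.001   0.1036]
(-0.077, 0.0735, 5) turn [-0.259  0.     0.001] shift [ 0.0004 -0.0085  0.0189] tcp [ 0.5088 -0.0015  0.0969]
(-0.077, 0.0725, 0) turn [-0.346  0.     0.001] shift [ 0.0004 -0.0106  0.0262] tcp [ 0.5105 -0.0019  0.0895]
```

View pics/s5.png

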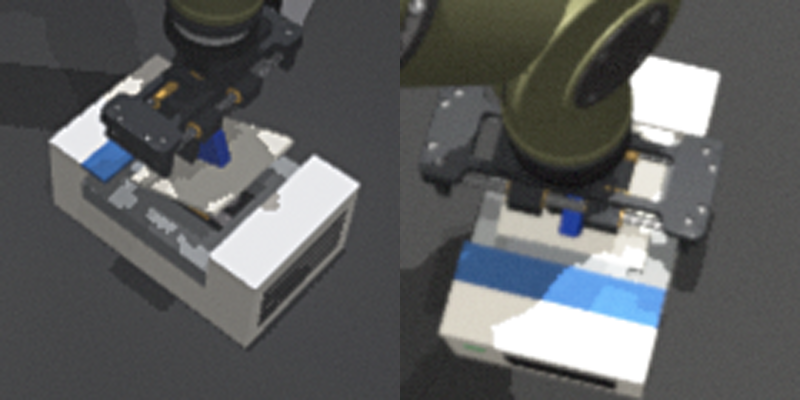

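The pictures show the lip tucked under the blue ledge and the far end tilted up inside the end block. There is no contact force beyond the cover's weight. I swing the far end down.

```bash

python3 -m pendant '[[[-0.04,0,0],[0,-0.001,0.003],0],[[-0.085,0,0],[0,-0.002,0.0064],0],[[-0.13,0,0],[0,-0.0035,0.0093],0],[[-0.172,0,0],[0,-0.005,0.0123],0],[[-0.215,0,0],[0,-0.0063,0.0155],0],[[-0.259,0,0],[0,-0.0075,0.0187],0],[[-0.3,0,0],[0,-0.0086,0.022],0],[[-0.335,0,0],[0,-0.0094,0.025],0],[[-0.335,0,0],[0,-0.0094,0.025],0],[[-0.335,0,0],[0,-0.0094,0.025],0]]'
python3 - <<'E'
from h import *
from plant import r
s=r.get_state();print(s["q"])
for a in[(-.078,.0725,0)]: lip(s,*a)
E
```

```text
clock: 16.05
tool_pos: [0.5099, -0.0016, 0.0906]
eef_rot: [-0.605, 0.775, 0.145, -0.114]
contact_force: [0.7, 0.4, -1.5]
opening: 0.157
[-0.34799786  1.03016508  0.62282347  1.71625051 -0.67799626  1.0382291
 -1.19369895]
(-0.078, 0.0725, 0) turn [-0.013 -0.     0.   ] shift [ 0.0002 -0.      0.0012] tcp [ 0.5095 -0.0017  0.0895]
```

```bash

python3 -m pendant '[[[-0.013,0,0],[0,0,0.001],0],[[-0.013,0,0],[0,0.0004,0.0015],0],[[-0.013,0,0],[0,0.0004,0.0015],0]]'
python3 -m pendant '[[[0,0,0],[0,0.0003,0.001],0],[[0,0,0],[0,0.0003,0.001],0]]'
```

```text
clock: 16.35
tool_pos: [0.5086, -0.001, 0.0895]
eef_rot: [-0.604, 0.773, 0.151, -0.118]
contact_force: [0.3, 0.3, -2.2]
opening: 0.15
clock: 16.55
tool_pos: [0.5085, -0.0011, 0.0895]
eef_rot: [-0.604, 0.774, 0.151, -0.117]
contact_force: [1.1, 0.6, 4.8]
opening: 0.153
```

```bash

python3 -m pendant '[[[0,0,0],[0,0,0],0.2],[[0,0,0],[0,0,0],0.3],[[0,0,0],[0,0,0],0.5],[[0,0,0],[0,0,0],0.5],[[0,0,0],[0,0,0],0.5],[[0,0,0],[0,0,0],0.5]]'
python3 -m pendant '[[[0,0,0],[0,0,-0.01],0.5],[[0,0,0],[0,0,-0.03],0.5],[[0,0,0],[0,0,-0.06],0.5],[[0,0,0],[0,0,-0.1],0.5],[[0,0,0],[0,0,-0.14],0.5],[[0,0,0],[0,0,-0.18],0.5],[[0,0,0],[0,0,-0.2],0.5],[[0,0,0],[0,0,-0.2],0.5],[[0,0,0],[0,0,-0.2],0.5]]'
python3 - <<'E'
from h import *
from plant import r
import cv2
s=r.get_state();print(s["q"])
t=r.snapshot("scene");t2=r.snapshot("top");pickle.dump((t,t2),open("s6.pkl","wb"))
i,j=[cv2.cvtColor(x["image"],cv2.COLOR_RGB2BGR) for x in(t,t2)]
X=W(UNIT,np.array(XC)[:4]+[0,0,.07])
print((proj(t,X)-[250,160])/140*400)
print((proj(t2,X)-[185,95])/140*400)
cv2.imwrite("pics/s6.png",np.hstack([cv2.resize(x,(400,400),interpolation=cv2.INTER_CUBIC) for x in(i[160:300,250:390],j[95:235,185:325])]))
E
```

```text
clock: 17.15
tool_pos: [0.508, -0.001, 0.0886]
eef_rot: [-0.604, 0.773, 0.151, -0.118]
contact_force: [0.4, 0.3, -0.2]
opening: 0.5
clock: 18.05
tool_pos: [0.5806, -0.0192, 0.2738]
eef_rot: [-0.604, 0.774, 0.151, -0.118]
contact_force: [-0.8, -0.5, -0.7]
opening: 0.5
[-0.31605362  0.89506931  0.72942014  1.3357386  -0.5228953   1.51396631
 -1.3577955 ]
[[288.33503709 174.86568715]
 [212.10610909 247.48089218]
 [127.15727822 186.58069358]
 [204.21992651 119.58890294]]
[[131.54871646 112.47144046]
 [272.7431967  146.1116537 ]
 [241.4722984  271.57085684]
 [ 97.59795823 236.99359204]]
```

View pics/s6.png

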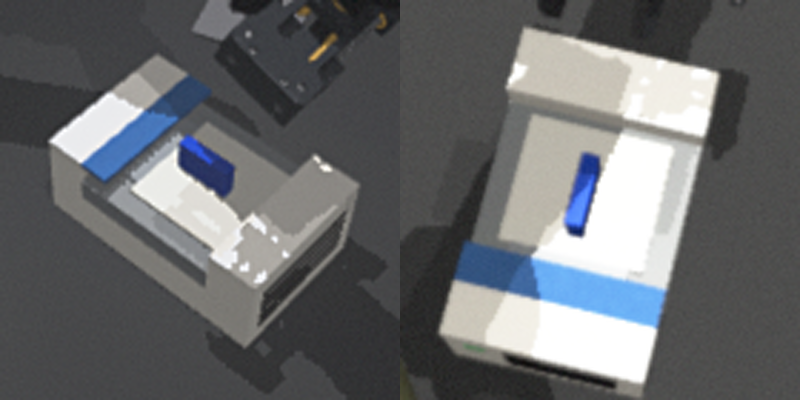

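The cover lies flat in the bay. In the top view its corners are at about (132,113), (273,146), (243,270) and (98,238), within about 2 crop px (1 mm) of the nominal seated position. The gripper is clear, so I hand in.

```bash
python3 -c "
from plant import r
print(r.finish_job())"
```

```text
the job is handed in; nothing more can be done
None
```

The middle-sized white cover is in the filter bay, lying flat with its lip under the blue ledge, and I handed the job in at about 18 s. The hand-in gave no verdict.

**What I did:** I hooked the lip about 21 mm under the ledge with the cover tilted about 20°. Then I swung the far end down until the deck took the load, let go and backed off.

**What went wrong on the way:** The first grasp held the fin about 14 mm too high because the fingers were still closing as I lifted. That attempt also brought joints 5 and 6 to the edge of their range. I put the cover back on the bench and gripped it again with the gripper pitched -22°, which fixed both.

**Last checks:**
- **Seating:** the plate corners matched the nominal seated position to about 1 mm in the top view, so the cover is squared and centred. I could not see the lip edge under the ledge and inferred its position from the plate corners.
- **Forces:** contact force read close to zero after I let go. The highest reading was about 31 N, when I pressed the cover onto the bench to re-grip it.
- **Grey cover:** the arm never went down near it, but I did not measure its position again at the end.

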